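# Load the red tape spool on the tape stand

### The arm

A 7-joint arm with a two-finger parallel gripper is mounted at the origin on the work surface. World frame = base frame: x ahead of the robot, y to its left, z up, the work surface at z = 0. Lengths are in m, angles in rad, forces in N, time in s.
With the tool pointing down it reaches from about 0.4 to 0.9 m from the base axis. Payload 5.5 kg.
Tool frame: the origin (TCP) lies between the finger pads; the fingertips stand manip.tip_reach ahead of it and the grasp point (between the pads) lies 6 mm ahead of it (manip.tip_reach is the distance from the TCP to the fingertips, in m); z points along the fingers, x is the direction in which the jaws open and shut, and the axes are right-handed (so a half turn about z gives the same grasp; the last joint's range is limited). The gripper opens to 85 mm and grips with 20 to 120 N. Pads are 22 mm wide; open, the fingers measure 114 mm over their backs; the gripper's body (76 mm by 85 mm) begins 54 mm behind the grasp point. The pads swing forward as they close: fully open they stand 13 mm farther back than shut.
Start: joints at [1.376, 0.501, -0.427, 1.55, 0.221, 1.138, -0.21], TCP at [0.287, -0.583, 0.256] pointing down, gripper open.
Joint ranges: [-2.88, 2.88], [-0.31, 2.03], [-1.54, 1.56], [0.2, 2.42], [-1.41, 4.55], [0.19, 2.02], [-2.57, 2.57]. Speed limits (rad/s): [2.57, 2.57, 3.14, 3.14, 3.14, 3.14, 3.14].

### API

Orientations are given as a unit quaternion [x, y, z, w].
In Python, from cell import observe, optics, manip gives the robot as it stands.
- The arm moves only by the tool step_arm, never from a script. Its argument "increments" is a list of rows, each an object of numbers: "dx", "dy", "dz": the shift along the tool's x, y, z in mm; "roll": the turn about the tool's z in rad. A call has 1 to 20 rows; each row shifts and turns the commanded pose from where the row before left it, along the tool's axes as they then stand; what a row does not reach is not made up. A row lasts 1/12 s, in which the tool goes at most 41.7 mm and 7.16 degrees, less where a joint would pass 70% of its speed; a pose out of reach is approached as far as the arm can. A call with a gripper value outside its range is refused whole. "hand" is the closure, from -1 (fully open) to 1 (shut), set as the call begins (left out, the last holds). The fingers move at their own pace and stop on an object; the grip force is fixed at half the most. Time passes only in rows, so rows that do not move let the fingers close. It gives the time, the measured TCP pose, the force and the opening at its end, in the units of the state.
- observe(): the state, without advancing time (a new reading comes with each control period).
- optics.snapshot(name): name is "side" or "top"; returns the picture (420x560x3 uint8, blue, green, red); there is no depth.
- optics.camera_params(name): a dict with "fov_y" (degrees; the focal length in pixels is half the picture's height over the tangent of half this angle, whatever the lens; pixels are square), "cx", "cy" (the principal point, pixels), "R" (3x3) and "t" (3): a world point X has camera coordinates R X + t. Camera axes: x right, y down, z forward; pixel columns grow to the right and rows downward; lengths in m; the calibration is good to about 2 mm. A picture is of the moment at which its call begins. camera_params takes no time and is no camera call.
- manip.sign_off(): hands the job in, once; it reports no verdict.
The state is a dict: "t": time; "joint_positions": joint angles; "joint_vel": joint speeds; "tau": joint torques, N m; "position": TCP position; "tool_rot": TCP orientation; "wrist_force": force on the tool from outside, world axes, zero at the start; "ft_torque": the same for the moment, N m; "gripper_width": opening from 0.0 (shut) to 1.0 (fully open).
Only numpy, scipy, OpenCV 4.12 (cv2) and the standard library are available. Lean on these libraries where they do the work, as an engineer would, in place of code of your own. Each camera call takes 0.05 s, during which the arm holds its last target. There are 200 camera calls.

### The job

Put the red spool of tape onto the bare spindle of the tape stand so that it stands flat on the stand's base with the spindle through its hole. Lower it all the way down before you let go, and leave the blue spool and the yellow one where they are.

Things in the scene. Friction and masses are not known exactly. Their poses are not given: they have to be found in the camera images.
- red_center (a point): The red spool of tape, loose, standing upright on the table: a plain drum 56 mm across and 60 mm tall with a round hole 34 mm across right through it from top to bottom; about 0.15 kg. This point is its centre, 30 mm above its underside; its z axis is the spool's axis and points up; it is round, so its yaw does not matter. It can be gripped across its outside, anywhere round it.
- spindle_foot (a point): The foot of the bare spindle of the tape stand. The stand is fixed: a dark wooden base 240 x 100 mm and 15 mm thick lying on the table, with two upright steel spindles 12 mm across that rise 70 mm above the base (85 mm above the table), 120 mm apart. This point lies on the bare spindle's axis at the base's top face; z points up along the spindle, and the other spindle, with the yellow spool on it, lies 120 mm along this frame's -y.
- blue_center (a point): The blue spool, the same size and shape as the red one, loose and standing on the table; not wanted now. This point is its centre, 30 mm above its underside.
- yellow_center (a point): The yellow spool, the same size and shape, already loosely on the stand's other spindle; it stays there. This point is its centre, 30 mm above its underside.
There are look-alikes about, which are no part of the job. Several things look just like the part that bears red_center: the one meant starts farthest to the robot's left.

How it is judged:
By the outcome, as a careful person would: the job done as asked, in the order asked, and still so for the second after the job is handed in, with the robot touching nothing.
It also fails if it takes over 42 s, if anything falls off the work surface, if the arm or the gripper's body presses on something with over 40 N, if the wrist force passes 120 N, or if a joint passes its speed limit or range.

## Working session

There is one attempt and no reset: what is moved stays moved. The work goes in short steps, Python scripts to look and compute and a tool call to move; the robot and the scene stay as the last step left them, time stands still between calls to the robot, and variables do not carry over. Pictures are saved under pics/ and viewed, about 8 in all and at most 12, crops included, and the job is handed in when it is done.

Besides the shell and the picture viewer there is one more tool, called after "Emit:" as name(argument=value, ...), one argument or row to a line, values as JSON. step_arm: Moves the arm, as the interface text tells. Its arguments: {"type":"object","properties":{"increments":{"type":"array","items":{"type":"object","properties":{"dx":{"type":"number"},"dy":{"type":"number"},"dz":{"type":"number"},"roll":{"type":"number"}}}},"hand":{"type":"number"}},"required":["increments"]}

```bash
mkdir -p pics
python3 - <<'E'
from cell import observe, optics, manip
import cv2
print(observe(), manip.tip_reach)
for n in("side","top"):
    cv2.imwrite(f"pics/{n}0.png",optics.snapshot(n)); print(n,optics.camera_params(n))
E
```

```text
{'t': 0.0, 'joint_positions': array([ 1.37621692,  0.50183393, -0.42673836,  1.55142089,  0.22082747,
        1.13830211, -0.21030107]), 'joint_vel': array([-0.00021586,  0.00140096, -0.00044792, -0.00036765,  0.00023316,
       -0.00021676,  0.00038731]), 'tau': array([ 2.24218652e-04, -5.69512618e+01, -5.81621870e+00, -2.80941850e+01,
        1.05076079e-02,  1.21124290e-02,  2.05696887e-05]), 'position': array([ 0.28691619, -0.58254941,  0.25527547]), 'tool_rot': array([ 8.49107696e-01, -5.28218904e-01, -8.06071538e-04, -5.11129766e-04]), 'wrist_force': array([ 1.22983992,  0.34615862, -0.3196743 ]), 'ft_torque': array([0.05095438, 0.02504106, 0.01239429]), 'gripper_width': 1.0002716812895678} 0.025
side {'fov_y': 55.93165809748923, 'cx': 283.01586734268943, 'cy': 211.9335593944431, 'R': array([[-0.96322418, -0.26867925, -0.00326111],
       [-0.13620225,  0.49867964, -0.85601844],
       [ 0.23162064, -0.82409349, -0.51693501]]), 't': array([0.56560561, 0.14455222, 0.72937983])}
top {'fov_y': 56.0776297247166, 'cx': 275.2370064156021, 'cy': 211.58491336119712, 'R': array([[-0.00442842, -0.99962977, -0.02684608],
       [-0.9969948 ,  0.00648993, -0.0771962 ],
       [ 0.07734185,  0.02642355, -0.99665442]]), 't': array([0.00930679, 0.58339943, 0.9418677 ])}
```

View pics/top0.png

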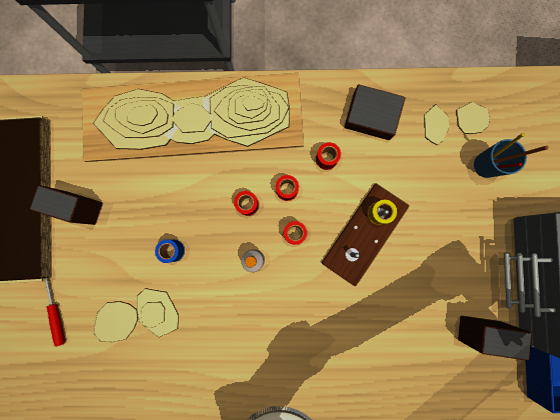

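View pics/side0.png

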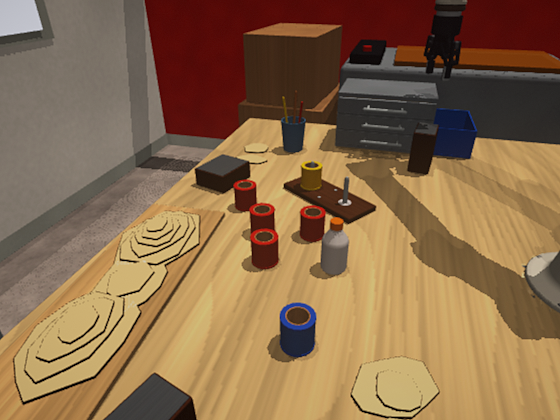

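The candidates for red, in top-view pixels, are A (246,203), B (287,187), C (294,232) and D (328,154). The top image's left is +y, so A is farthest to the robot's left and fits the description. In the side view it is at (264,248). Blue is at (168,250), yellow at (384,211) and the bare spindle at (352,254). Next I'll measure positions and confirm A in a crop.

```bash
cat > h.py <<'E'
import numpy as np, cv2
from cell import observe, optics, manip
from scipy.optimize import least_squares
P={n:optics.camera_params(n) for n in("side","top")}
def proj(n,X):
    c=P[n]; f=210/np.tan(np.radians(c["fov_y"]/2)); q=np.atleast_2d(X)@c["R"].T+c["t"]
    return q[:,:2]/q[:,2:]*f+[c["cx"],c["cy"]]
a=np.linspace(0,2*np.pi,72)
def drum(x,y,z0=0):
    return np.array([[x+.028*np.cos(k),y+.028*np.sin(k),z0+z] for z in(0,.06) for k in a])
def blobs(img,col):
    h=cv2.cvtColor(img,cv2.COLOR_BGR2HSV).astype(int); H,S,V=h[...,0],h[...,1],h[...,2]
    m={"red":((H<6)|(H>174)),"blue":(H>105)&(H<130),"yellow":(H>24)&(H<33)}[col]&(S>170)&(V>60)
    m=cv2.morphologyEx(m.astype(np.uint8),cv2.MORPH_CLOSE,np.ones((3,3)))
    n,l,s,c=cv2.connectedComponentsWithStats(m)
    return l,s,c
def box(n,img,col,near):
    l,s,c=blobs(img,col); ok=[i for i in range(1,len(s)) if s[i][4]>40]
    i=min(ok,key=lambda i:np.hypot(*(c[i]-near))); b=s[i]
    return np.array([b[0],b[1],b[0]+b[2],b[1]+b[3]])-.5*np.array([1,1,1,1])
def bb(p): return np.r_[p.min(0),p.max(0)]
def fit(obs,z0=0):
    r=least_squares(lambda v:np.concatenate([bb(proj(n,drum(*v,z0)))-b for n,b in obs.items()]),[.6,0],loss="soft_l1")
    return r.x,r.fun.round(1)
def tri(px):
    return least_squares(lambda X:np.concatenate([proj(n,X)[0]-p for n,p in px.items()]),[.6,0,.05])
E
python3 - <<'E'
from h import *
T=cv2.imread("pics/top0.png");S=cv2.imread("pics/side0.png")
for nm,col,t,s,z in[("A","red",(246,203),(264,248),0),("B","red",(287,187),(262,218),0),("C","red",(294,232),(312,223),0),("D","red",(328,154),(245,195),0),("blue","blue",(168,250),(297,328),0),("yel","yellow",(384,211),(312,176),.015)]:
    o={"top":box("top",T,col,t),"side":box("side",S,col,s)}
    print(nm,o["top"],o["side"],fit(o,z))
a_=cv2.resize(T[140:290,210:410],None,fx=4,fy=4,interpolation=cv2.INTER_CUBIC)[:, :]
b_=cv2.resize(S[150:280,220:390],None,fx=4,fy=4,interpolation=cv2.INTER_CUBIC)
cv2.imwrite("pics/ct.png",a_);cv2.imwrite("pics/cs.png",b_)
E
```

```text
A [233.5 190.5 257.5 215.5] [232.5 178.5 277.5 268.5] (array([0.60666409, 0.07576457]), array([-0. , -1.5,  1.4, -1.1, 16.2, 50.2,  0.1,  1.1]))
B [275.5 174.5 298.5 200.5] [232.5 178.5 277.5 268.5] (array([ 0.6407298 , -0.02262945]), array([ -0.5,  -0.1,   0.2,   0.1,  16.8,  24.6,  -2.2, -29.2]))
C [282.5 220.5 306.5 244.5] [299.5 204.5 325.5 241.5] (array([ 0.53159028, -0.04067911]), array([ 0.4, -0.1,  0.4, -0.2, -0.2,  1.1,  0.3,  0.9]))
D [315.5 141.5 340.5 168.5] [232.5 178.5 277.5 268.5] (array([ 0.71887153, -0.12273054]), array([ -0.3,  -0.1,   0.3,   0.9,   0.5,   1.3, -20.6, -56.6]))
blue [154.5 238.5 180.5 262.5] [279.5 302.5 315.5 329.5] (array([0.49126294, 0.26114918]), array([ 0.2, -0.3,  4.4, -0.4, -0.4, -0.1,  0.7, 28. ]))Traceback (most recent call last):
  File "<stdin>", line 4, in <module>
  File "h.py", line 19, in box
    i=min(ok,key=lambda i:np.hypot(*(c[i]-near))); b=s[i]
ValueError: min() iterable argument is empty
```

Run:
```python
from h import *
T=cv2.imread("pics/top0.png");S=cv2.imread("pics/side0.png")
for nm,t in[("A",(246,203)),("B",(287,187)),("C",(294,232)),("D",(328,154))]:
    x,r=fit({"top":box("top",T,"red",t)}); print(nm,x,r,bb(proj("side",drum(*x))))
x,r=fit({"top":box("top",T,"blue",(168,250))});print("blue",x,r)
cv2.imwrite("pics/ct.png",cv2.resize(T[140:290,220:420],None,fx=4,fy=4,interpolation=cv2.INTER_CUBIC))
cv2.imwrite("pics/cs.png",cv2.resize(S[150:280,220:390],None,fx=4,fy=4,interpolation=cv2.INTER_CUBIC))
```

```text
A [0.60340844 0.07728919] [-0.7 -0.1  0.8  0.2] [250.00294794 229.31093163 278.8963179  270.32961208]
B [ 0.64061936 -0.02289506] [-0.4 -0.1  0.4  0.1] [249.40097714 203.0631285  275.38158608 239.28742351]
C [ 0.53125007 -0.03969122] [ 0.  0. -0. -0.] [299.34779392 205.88411387 325.83252082 242.64713437]
D [ 0.7198182  -0.12275022] [-0.3 -0.5  0.3  0.5] [232.62396791 179.76577047 256.55304137 211.83993358]
blue [0.49053621 0.2659432 ] [-1.8  0.   2.5 -0. ]
```

View pics/ct.png

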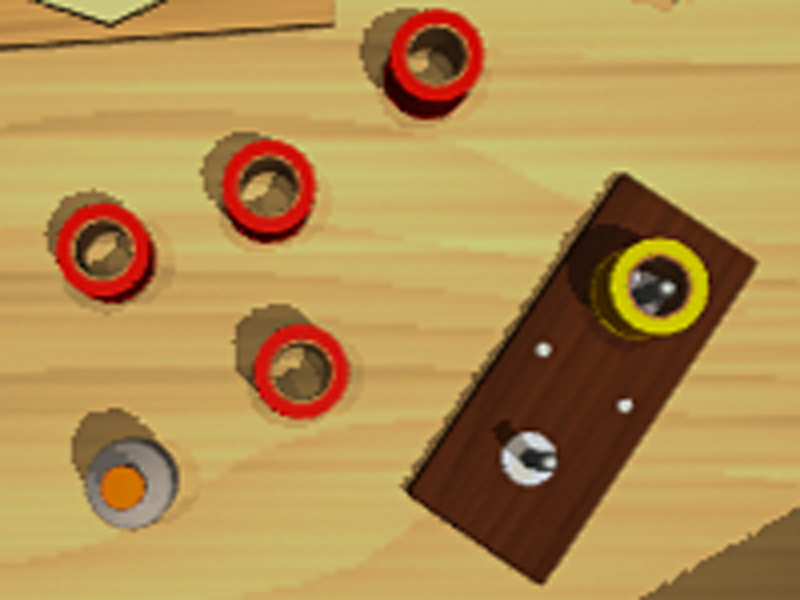

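View pics/cs.png

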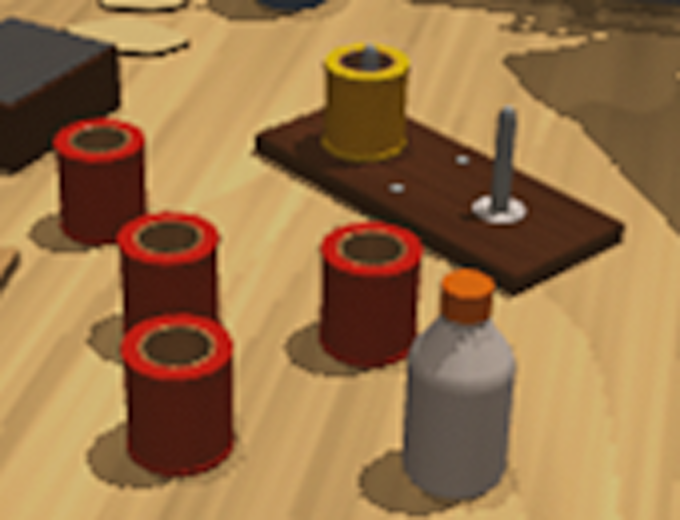

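The crops confirm A, at (104,252) in the top crop and (178,395) in the side crop, as the leftmost red spool. The bare spindle's washer is at crop (530,459) with its tip at (551,461). In the side crop they are at (498,209) and (507,110).

Run:
```python
from h import *
F={"top":(352.3,254.6),"side":(344.5,202.2)};K={"top":(357.7,255.2),"side":(346.7,177.7)}
for cs in(["top"],["side"],["top","side"]):
    r=least_squares(lambda v:np.concatenate([proj(n,[[*v,.016],[*v,.084]])[0]-F[n] for n in cs]+[proj(n,[*v,.084])[0]-K[n] for n in cs]),[.5,-.1]);print(cs,r.x,r.fun.round(1)) if 0 else None
    r=least_squares(lambda v:np.concatenate([np.r_[proj(n,[*v,.016])[0]-F[n],proj(n,[*v,.085])[0]-K[n]] for n in cs]),[.5,-.1]);print(cs,r.x,r.fun.round(1))
# base corners (z=.015 top face) in top image -> bearing & centre
px=np.array([[622,173],[757,262],[543,583],[406,488]])/4+[220,140]
C=[least_squares(lambda v:proj("top",[*v,.015])[0]-p,[.5,-.1]).x for p in px]
C=np.array(C);print(C,C.mean(0)); d=(C[2]+C[3]-C[0]-C[1]);d/=np.hypot(*d);print("dir",d,C.mean(0)+.06*d, np.hypot(*(C[0]-C[3])),np.hypot(*(C[0]-C[1])))
from scipy.spatial.transform import Rotation as R
o=observe();print(R.from_quat(o["tool_rot"]).as_matrix().round(3))
```

```text
['top'] [ 0.47834609 -0.18088322] [ 0.1 -0.2 -0.1  0.2]
['side'] [ 0.47894582 -0.17843303] [-0.   0.3  0.  -0.3]
['top', 'side'] [ 0.47871007 -0.18045774] [-0.  -0.3 -0.3  0.   0.2 -0.1  0.2 -0.7]
[[ 0.65241479 -0.24097854]
 [ 0.59683261 -0.32168804]
 [ 0.40296211 -0.18756715]
 [ 0.46023128 -0.10577407]] [ 0.5281102  -0.21400195]
dir [-0.82014155  0.57216067] [ 0.4789017  -0.17967231] 0.23497818997658318 0.09799694889432073
[[ 0.442 -0.897 -0.001]
 [-0.897 -0.442  0.002]
 [-0.002 -0.    -1.   ]]
```

Emit:
step_arm(
  increments=[
    {"dx": -22.6, "dy": -28.8},
    {"dx": -22.6, "dy": -28.8},
    {"dx": -22.6, "dy": -28.8},
    {"dx": -22.6, "dy": -28.8},
    {"dx": -22.6, "dy": -28.8},
    {"dx": -22.6, "dy": -28.8},
    {"dx": -22.6, "dy": -28.8},
    {"dx": -22.6, "dy": -28.8},
    {"dx": -22.6, "dy": -28.8},
    {"dx": -22.6, "dy": -28.8},
    {"dx": -22.6, "dy": -28.8},
    {"dx": -22.6, "dy": -28.8},
    {"dx": -22.6, "dy": -28.8},
    {"dx": -22.6, "dy": -28.8},
    {"dx": -22.6, "dy": -28.8},
    {"dx": -22.6, "dy": -28.8},
    {"dx": -22.6, "dy": -28.8},
    {"dx": -22.6, "dy": -28.8},
    {"dx": -22.6, "dy": -28.8},
    {"dx": 0, "dy": 0},
  ],
  hand=-1,
)

```text
validation failed for argument at $.in...
```

Emit:
step_arm(
  increments=[
    {"dx": -22.6, "dy": -28.8, "dz": 0, "roll": 0},
    {"dx": -22.6, "dy": -28.8, "dz": 0, "roll": 0},
  ],
)

```text
t: 0.27
position: [0.3171, -0.518, 0.2551]
tool_rot: [0.848, -0.531, -0.001, -0.0]
wrist_force: [1.4, -1.2, -0.2]
gripper_width: 0.999
```

All four keys are needed in each row. Continuing.

Emit:
step_arm(
  increments=[
    {"dx": -22.6, "dy": -28.8, "dz": 0, "roll": 0},
    {"dx": -22.6, "dy": -28.8, "dz": 0, "roll": 0},
    {"dx": -22.6, "dy": -28.8, "dz": 0, "roll": 0},
    {"dx": -22.6, "dy": -28.8, "dz": 0, "roll": 0},
    {"dx": -22.6, "dy": -28.8, "dz": 0, "roll": 0},
    {"dx": -22.6, "dy": -28.8, "dz": 0, "roll": 0},
    {"dx": -22.6, "dy": -28.8, "dz": 0, "roll": 0},
    {"dx": -22.6, "dy": -28.8, "dz": 0, "roll": 0},
    {"dx": -22.6, "dy": -28.8, "dz": 0, "roll": 0},
    {"dx": -22.6, "dy": -28.8, "dz": 0, "roll": 0},
    {"dx": -22.6, "dy": -28.8, "dz": 0, "roll": 0},
    {"dx": -22.6, "dy": -28.8, "dz": 0, "roll": 0},
    {"dx": -22.6, "dy": -28.8, "dz": 0, "roll": 0},
    {"dx": -22.6, "dy": -28.8, "dz": 0, "roll": 0},
    {"dx": -22.6, "dy": -28.8, "dz": 0, "roll": 0},
    {"dx": -22.6, "dy": -28.8, "dz": 0, "roll": 0},
    {"dx": -22.6, "dy": -28.8, "dz": 0, "roll": 0},
    {"dx": 0, "dy": 0, "dz": 0, "roll": 0},
  ],
)

```text
t: 1.77
position: [0.5896, 0.0537, 0.2566]
tool_rot: [0.852, -0.524, -0.001, -0.003]
wrist_force: [-0.2, 0.9, 0.6]
gripper_width: 1.0
```

```bash
cat > go.py <<'E'
import sys
from h import *
from scipy.spatial.transform import Rotation as R
o=observe(); print({k:np.round(o[k],4) for k in("t","position","wrist_force","gripper_width","joint_positions")})
M=R.from_quat(o["tool_rot"]).as_matrix(); print(M.round(3).tolist())
g=np.array(list(map(float,sys.argv[1:4]))); print("tool mm",(M.T@(g-o["position"])*1000).round(1))
E
python3 go.py .6035 .077 .04
```

```text
{'t': np.float64(1.7667), 'position': array([0.5896, 0.0537, 0.2566]), 'wrist_force': array([-0.2224,  0.8502,  0.63  ]), 'gripper_width': np.float64(1.0001), 'joint_positions': array([ 0.3986,  0.4478, -0.6982,  1.697 ,  0.3098,  1.1082, -1.4928])}
[[0.451, -0.892, 0.002], [-0.892, -0.451, 0.006], [-0.005, -0.005, -1.0]]
tool mm [-13.4 -21.9 216.8]
```

Emit:
step_arm(
  increments=[
    {"dx": -13.4, "dy": -22.0, "dz": 0, "roll": 0},
    {"dx": 0, "dy": 0, "dz": 30, "roll": 0},
    {"dx": 0, "dy": 0, "dz": 35, "roll": 0},
    {"dx": 0, "dy": 0, "dz": 30, "roll": 0},
    {"dx": 0, "dy": 0, "dz": 25, "roll": 0},
    {"dx": 0, "dy": 0, "dz": 0, "roll": 0},
    {"dx": 0, "dy": 0, "dz": 0, "roll": 0},
  ],
)

```text
t: 2.35
position: [0.6009, 0.0654, 0.135]
tool_rot: [0.849, -0.528, -0.002, 0.001]
wrist_force: [0.7, 0.1, 0.5]
gripper_width: 0.998
```

```bash
python3 go.py .6035 .077 .04
python3 - <<'E'
from h import *
T=optics.snapshot("top");S=optics.snapshot("side")
a_=cv2.resize(T[150:250,200:330],(520,400));b_=cv2.resize(S[160:280,210:290],(267,400))
cv2.imwrite("pics/pre.png",np.hstack([a_,b_]))
E
```

```text
{'t': np.float64(2.35), 'position': array([0.6009, 0.0654, 0.135 ]), 'wrist_force': array([0.7067, 0.1121, 0.5435]), 'gripper_width': np.float64(0.9978), 'joint_positions': array([ 0.3074,  0.6117, -0.621 ,  1.7572,  0.4332,  0.9172, -1.6107])}
[[0.442, -0.897, -0.004], [-0.897, -0.442, -0.0], [-0.002, 0.003, -1.0]]
tool mm [-9.  -7.8 95. ]
```

View pics/pre.png

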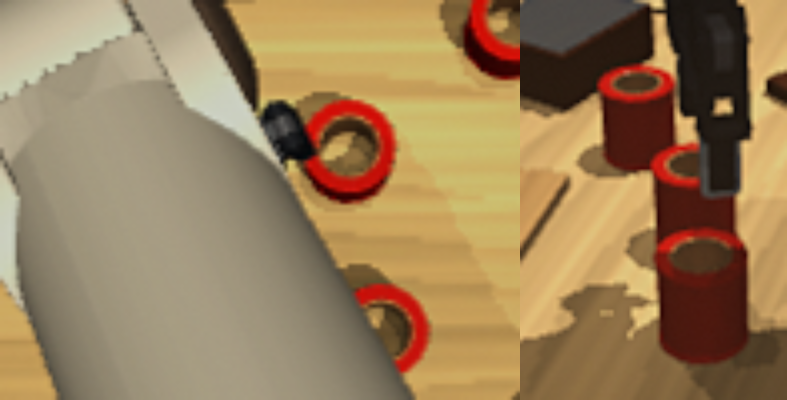

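The picture shows the jaws over A, about 12 mm short of it. The near finger is close to neighbour B at (350,145) in the crop. I'll roll 0.6 rad for clearance and close the gap.

Emit:
step_arm(
  increments=[
    {"dx": -9, "dy": -7.8, "dz": 0, "roll": 0},
    {"dx": 0, "dy": 0, "dz": 0, "roll": 0.12},
    {"dx": 0, "dy": 0, "dz": 0, "roll": 0.12},
    {"dx": 0, "dy": 0, "dz": 0, "roll": 0.12},
    {"dx": 0, "dy": 0, "dz": 0, "roll": 0.12},
    {"dx": 0, "dy": 0, "dz": 0, "roll": 0.12},
    {"dx": 0, "dy": 0, "dz": 0, "roll": 0},
    {"dx": 0, "dy": 0, "dz": 0, "roll": 0},
    {"dx": 0, "dy": 0, "dz": 0, "roll": 0},
  ],
)

```text
t: 3.2
position: [0.6059, 0.078, 0.1374]
tool_rot: [-0.657, 0.754, -0.001, 0.001]
wrist_force: [-0.0, -0.2, 0.6]
gripper_width: 0.996
```

```bash
python3 go.py .6035 .077 .04
```

```text
{'t': np.float64(3.2), 'position': array([0.6059, 0.078 , 0.1374]), 'wrist_force': array([-0.0318, -0.2488,  0.6204]), 'gripper_width': np.float64(0.9959), 'joint_positions': array([ 0.1889,  0.5817, -0.4841,  1.7475,  0.3346,  0.8931, -2.1481])}
[[-0.138, -0.99, 0.002], [-0.99, 0.138, 0.0], [-0.001, -0.002, -1.0]]
tool mm [ 1.4  2.4 97.4]
```

Emit:
step_arm(
  increments=[
    {"dx": 1.4, "dy": 2.4, "dz": 20, "roll": 0},
    {"dx": 0, "dy": 0, "dz": 20, "roll": 0},
    {"dx": 0, "dy": 0, "dz": 20, "roll": 0},
    {"dx": 0, "dy": 0, "dz": 20, "roll": 0},
    {"dx": 0, "dy": 0, "dz": 15, "roll": 0},
    {"dx": 0, "dy": 0, "dz": 0, "roll": 0},
    {"dx": 0, "dy": 0, "dz": 0, "roll": 0},
    {"dx": 0, "dy": 0, "dz": 0, "roll": 0},
  ],
)

```text
t: 3.87
position: [0.6035, 0.0766, 0.0423]
tool_rot: [-0.655, 0.755, -0.0, 0.001]
wrist_force: [0.2, 1.0, 0.9]
gripper_width: 1.003
```

```bash
python3 go.py .6035 .077 .04
```

```text
{'t': np.float64(3.8667), 'position': array([0.6035, 0.0766, 0.0423]), 'wrist_force': array([0.2331, 1.0114, 0.858 ]), 'gripper_width': np.float64(1.0034), 'joint_positions': array([ 0.1446,  0.7107, -0.422 ,  1.7872,  0.4117,  0.7302, -2.2097])}
[[-0.141, -0.99, 0.001], [-0.99, 0.141, 0.001], [-0.001, -0.001, -1.0]]
tool mm [-0.4  0.   2.3]
```

Emit:
step_arm(
  increments=[
    {"dx": 0, "dy": 0, "dz": 0, "roll": 0},
    {"dx": 0, "dy": 0, "dz": 0, "roll": 0},
    {"dx": 0, "dy": 0, "dz": 0, "roll": 0},
    {"dx": 0, "dy": 0, "dz": 0, "roll": 0},
    {"dx": 0, "dy": 0, "dz": 0, "roll": 0},
    {"dx": 0, "dy": 0, "dz": 0, "roll": 0},
    {"dx": 0, "dy": 0, "dz": 0, "roll": 0},
    {"dx": 0, "dy": 0, "dz": 0, "roll": 0},
    {"dx": 0, "dy": 0, "dz": 0, "roll": 0},
    {"dx": 0, "dy": 0, "dz": 0, "roll": 0},
    {"dx": 0, "dy": 0, "dz": 0, "roll": 0},
    {"dx": 0, "dy": 0, "dz": 0, "roll": 0},
  ],
  hand=1,
)

```text
t: 4.87
position: [0.6037, 0.0763, 0.0429]
tool_rot: [-0.655, 0.756, -0.001, 0.001]
wrist_force: [-1.2, -0.6, 5.7]
gripper_width: 0.644
```

```bash
python3 go.py .6035 .077 .162
```

```text
{'t': np.float64(4.8667), 'position': array([0.6037, 0.0763, 0.0429]), 'wrist_force': array([-1.2094, -0.5749,  5.6639]), 'gripper_width': np.float64(0.6442), 'joint_positions': array([ 0.1445,  0.7094, -0.4215,  1.7874,  0.4119,  0.7302, -2.2103])}
[[-0.142, -0.99, 0.002], [-0.99, 0.142, -0.0], [-0.0, -0.002, -1.0]]
tool mm [  -0.7    0.  -119.1]
```

The spool is gripped, with the opening at about 55 mm. Now I'll lift it.

Emit:
step_arm(
  increments=[
    {"dx": 0, "dy": 0, "dz": -15, "roll": 0},
    {"dx": 0, "dy": 0, "dz": -25, "roll": 0},
    {"dx": 0, "dy": 0, "dz": -25, "roll": 0},
    {"dx": 0, "dy": 0, "dz": -25, "roll": 0},
    {"dx": 0, "dy": 0, "dz": -25, "roll": 0},
    {"dx": 0, "dy": 0, "dz": -20, "roll": 0},
    {"dx": 0, "dy": 0, "dz": 0, "roll": 0},
    {"dx": 0, "dy": 0, "dz": 0, "roll": 0},
    {"dx": 0, "dy": 0, "dz": 0, "roll": 0},
  ],
)

```text
t: 5.62
position: [0.6018, 0.0758, 0.1758]
tool_rot: [-0.655, 0.756, 0.0, -0.001]
wrist_force: [-0.9, -0.5, -2.1]
gripper_width: 0.646
```

```bash
python3 go.py .4787 -.180 .178
python3 - <<'E'
from h import *
S=optics.snapshot("side"); cv2.imwrite("pics/lift.png",S[80:300,150:430])
E
```

```text
{'t': np.float64(5.6167), 'position': array([0.6018, 0.0758, 0.1758]), 'wrist_force': array([-0.8565, -0.4792, -2.1431]), 'gripper_width': np.float64(0.6459), 'joint_positions': array([ 0.2097,  0.529 , -0.5056,  1.7318,  0.3031,  0.9604, -2.1268])}
[[-0.142, -0.99, -0.001], [-0.99, 0.142, -0.0], [0.001, 0.001, -1.0]]
tool mm [270.7  85.6  -2. ]
```

View pics/lift.png

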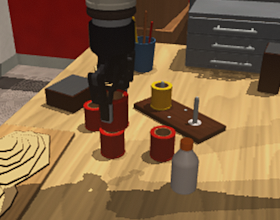

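The spool is held upright at crop (110,140). Carry it over the spindle.

Emit:
step_arm(
  increments=[
    {"dx": 13, "dy": 4, "dz": 0, "roll": 0},
    {"dx": 23, "dy": 7.5, "dz": 0, "roll": 0},
    {"dx": 23, "dy": 7.5, "dz": 0, "roll": 0},
    {"dx": 23, "dy": 7.5, "dz": 0, "roll": 0},
    {"dx": 23, "dy": 7.5, "dz": 0, "roll": 0},
    {"dx": 23, "dy": 7.5, "dz": 0, "roll": 0},
    {"dx": 23, "dy": 7.5, "dz": 0, "roll": 0},
    {"dx": 23, "dy": 7.5, "dz": 0, "roll": 0},
    {"dx": 23, "dy": 7.5, "dz": 0, "roll": 0},
    {"dx": 23, "dy": 7.5, "dz": 0, "roll": 0},
    {"dx": 23, "dy": 7.5, "dz": 0, "roll": 0},
    {"dx": 18, "dy": 4.5, "dz": 0, "roll": 0},
    {"dx": 10, "dy": 2, "dz": 0, "roll": 0},
    {"dx": 0, "dy": 0, "dz": 0, "roll": 0},
    {"dx": 0, "dy": 0, "dz": 0, "roll": 0},
    {"dx": 0, "dy": 0, "dz": 0, "roll": 0},
    {"dx": 0, "dy": 0, "dz": 0, "roll": 0},
    {"dx": 0, "dy": 0, "dz": 0, "roll": 0},
  ],
)

```text
t: 7.17
position: [0.4801, -0.1785, 0.1763]
tool_rot: [-0.656, 0.755, 0.0, 0.0]
wrist_force: [-0.1, 0.8, -2.5]
gripper_width: 0.639
```

```bash
python3 go.py .4787 -.180 .140
```

```text
{'t': np.float64(7.1667), 'position': array([ 0.4801, -0.1785,  0.1763]), 'wrist_force': array([-0.1135,  0.7757, -2.4874]), 'gripper_width': np.float64(0.6394), 'joint_positions': array([ 0.7007,  0.3641, -0.4742,  1.9652,  0.2153,  0.861 , -1.5986])}
[[-0.139, -0.99, 0.0], [-0.99, 0.139, 0.001], [-0.001, -0.0, -1.0]]
tool mm [ 1.7  1.2 36.3]
```

Emit:
step_arm(
  increments=[
    {"dx": 1.7, "dy": 1.2, "dz": 10, "roll": 0},
    {"dx": 0, "dy": 0, "dz": 14, "roll": 0},
    {"dx": 0, "dy": 0, "dz": 12, "roll": 0},
    {"dx": 0, "dy": 0, "dz": 0, "roll": 0},
    {"dx": 0, "dy": 0, "dz": 0, "roll": 0},
    {"dx": 0, "dy": 0, "dz": 0, "roll": 0},
  ],
)

```text
t: 7.67
position: [0.4784, -0.1812, 0.1403]
tool_rot: [-0.655, 0.755, 0.0, 0.0]
wrist_force: [0.4, 0.4, -1.9]
gripper_width: 0.644
```

```bash
python3 go.py .4787 -.180 .058
python3 - <<'E'
from h import *
o=observe();p=o["position"]
S=optics.snapshot("side");T=optics.snapshot("top")
print(bb(proj("side",drum(p[0],p[1],p[2]-.043))))
b=S[130:230,290:400];a_=T[200:300,300:410]
cv2.imwrite("pics/over.png",cv2.resize(np.hstack([b,a_]),None,fx=3.6,fy=3.6,interpolation=cv2.INTER_CUBIC))
E
```

```text
{'t': np.float64(7.6667), 'position': array([ 0.4784, -0.1812,  0.1403]), 'wrist_force': array([ 0.3553,  0.4478, -1.8733]), 'gripper_width': np.float64(0.6442), 'joint_positions': array([ 0.6855,  0.4173, -0.4531,  1.9915,  0.2528,  0.7871, -1.6262])}
[[-0.141, -0.99, -0.0], [-0.99, 0.141, 0.0], [-0.0, 0.0, -1.0]]
tool mm [-1.2 -0.2 82.3]
[335.66316677 144.00708327 362.01847287 177.45442771]
```

View pics/over.png

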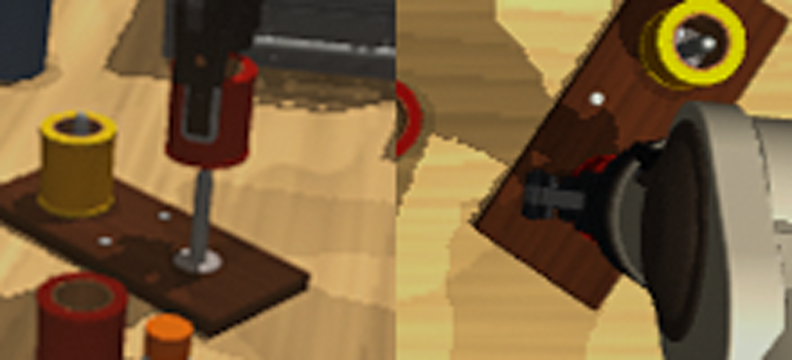

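In the side view the spool spans columns 336–361, as predicted, and is centred over the spindle tip at about 347. Now I'll lower it.

Emit:
step_arm(
  increments=[
    {"dx": -1.2, "dy": 0, "dz": 8, "roll": 0},
    {"dx": 0, "dy": 0, "dz": 10, "roll": 0},
    {"dx": 0, "dy": 0, "dz": 10, "roll": 0},
    {"dx": 0, "dy": 0, "dz": 10, "roll": 0},
    {"dx": 0, "dy": 0, "dz": 0, "roll": 0},
    {"dx": 0, "dy": 0, "dz": 0, "roll": 0},
  ],
)

```text
t: 8.27
position: [0.4775, -0.1799, 0.1011]
tool_rot: [-0.655, 0.755, 0.001, -0.0]
wrist_force: [-0.6, 0.5, -1.9]
gripper_width: 0.641
```

Emit:
step_arm(
  increments=[
    {"dx": 0, "dy": 0, "dz": 10, "roll": 0},
    {"dx": 0, "dy": 0, "dz": 10, "roll": 0},
    {"dx": 0, "dy": 0, "dz": 10, "roll": 0},
    {"dx": 0, "dy": 0, "dz": 6, "roll": 0},
    {"dx": 0, "dy": 0, "dz": 0, "roll": 0},
    {"dx": 0, "dy": 0, "dz": 0, "roll": 0},
    {"dx": 0, "dy": 0, "dz": 0, "roll": 0},
  ],
)

```text
t: 8.85
position: [0.4786, -0.1802, 0.0664]
tool_rot: [-0.655, 0.755, -0.0, 0.0]
wrist_force: [0.3, -0.2, -1.6]
gripper_width: 0.641
```

```bash
python3 go.py .4787 -.180 .058
```

```text
{'t': np.float64(8.85), 'position': array([ 0.4786, -0.1802,  0.0664]), 'wrist_force': array([ 0.2773, -0.2199, -1.6307]), 'gripper_width': np.float64(0.6412), 'joint_positions': array([ 0.6311,  0.539 , -0.3949,  2.0252,  0.3371,  0.6393, -1.6993])}
[[-0.142, -0.99, 0.0], [-0.99, 0.142, 0.0], [-0.0, -0.0, -1.0]]
tool mm [-0.2 -0.1  8.4]
```

Emit:
step_arm(
  increments=[
    {"dx": 0, "dy": 0, "dz": 3, "roll": 0},
    {"dx": 0, "dy": 0, "dz": 2, "roll": 0},
    {"dx": 0, "dy": 0, "dz": 1.5, "roll": 0},
    {"dx": 0, "dy": 0, "dz": 0, "roll": 0},
    {"dx": 0, "dy": 0, "dz": 0, "roll": 0},
    {"dx": 0, "dy": 0, "dz": 0, "roll": 0},
  ],
)

```text
t: 9.35
position: [0.4784, -0.1803, 0.0599]
tool_rot: [-0.655, 0.756, -0.0, 0.0]
wrist_force: [-0.3, 0.7, -2.5]
gripper_width: 0.643
```

Emit:
step_arm(
  increments=[
    {"dx": 0, "dy": 0, "dz": 1, "roll": 0},
    {"dx": 0, "dy": 0, "dz": 0, "roll": 0},
    {"dx": 0, "dy": 0, "dz": 0, "roll": 0},
  ],
)

```text
t: 9.6
position: [0.4783, -0.1803, 0.0588]
tool_rot: [-0.655, 0.756, -0.0, -0.0]
wrist_force: [0.6, -0.6, -2.0]
gripper_width: 0.639
```

Emit:
step_arm(
  increments=[
    {"dx": 0, "dy": 0, "dz": 1, "roll": 0},
    {"dx": 0, "dy": 0, "dz": 0, "roll": 0},
    {"dx": 0, "dy": 0, "dz": 0, "roll": 0},
  ],
)

```text
t: 9.85
position: [0.4784, -0.1803, 0.0579]
tool_rot: [-0.655, 0.756, -0.0, 0.0]
wrist_force: [-0.8, 0.4, -0.5]
gripper_width: 0.643
```

Emit:
step_arm(
  increments=[
    {"dx": 0, "dy": 0, "dz": 0.7, "roll": 0},
    {"dx": 0, "dy": 0, "dz": 0, "roll": 0},
    {"dx": 0, "dy": 0, "dz": 0, "roll": 0},
  ],
)

```text
t: 10.1
position: [0.4785, -0.1803, 0.0579]
tool_rot: [-0.655, 0.756, -0.0, -0.0]
wrist_force: [-2.7, 0.9, 7.4]
gripper_width: 0.64
```

The spool is seated: contact force is +7 N and z has stopped changing. Release it.

Emit:
step_arm(
  increments=[
    {"dx": 0, "dy": 0, "dz": 0, "roll": 0},
    {"dx": 0, "dy": 0, "dz": 0, "roll": 0},
    {"dx": 0, "dy": 0, "dz": 0, "roll": 0},
    {"dx": 0, "dy": 0, "dz": 0, "roll": 0},
    {"dx": 0, "dy": 0, "dz": 0, "roll": 0},
    {"dx": 0, "dy": 0, "dz": 0, "roll": 0},
    {"dx": 0, "dy": 0, "dz": 0, "roll": 0},
    {"dx": 0, "dy": 0, "dz": 0, "roll": 0},
    {"dx": 0, "dy": 0, "dz": 0, "roll": 0},
  ],
  hand=-1,
)

```text
t: 10.85
position: [0.4783, -0.1803, 0.0571]
tool_rot: [-0.655, 0.756, 0.0, 0.0]
wrist_force: [-0.2, -0.9, 0.1]
gripper_width: 1.0
```

Emit:
step_arm(
  increments=[
    {"dx": 0, "dy": 0, "dz": -8, "roll": 0},
    {"dx": 0, "dy": 0, "dz": -15, "roll": 0},
    {"dx": 0, "dy": 0, "dz": -20, "roll": 0},
    {"dx": 0, "dy": 0, "dz": -25, "roll": 0},
    {"dx": 0, "dy": 0, "dz": -25, "roll": 0},
    {"dx": 0, "dy": 0, "dz": -25, "roll": 0},
    {"dx": 0, "dy": 0, "dz": -25, "roll": 0},
    {"dx": 0, "dy": 0, "dz": -20, "roll": 0},
    {"dx": 0, "dy": 0, "dz": 0, "roll": 0},
    {"dx": 0, "dy": 0, "dz": 0, "roll": 0},
    {"dx": 0, "dy": 0, "dz": 0, "roll": 0},
  ],
)

```text
t: 11.77
position: [0.4778, -0.1802, 0.2199]
tool_rot: [-0.655, 0.756, 0.0, -0.0]
wrist_force: [-0.1, -0.2, -1.2]
gripper_width: 1.002
```

Run:
```python
from h import *
print(observe()["t"],observe()["position"])
S=optics.snapshot("side");cv2.imwrite("pics/end_s.png",S)
T=optics.snapshot("top")
print(bb(proj("side",drum(.4785,-.1803,.015))))
print("blue",box("top",T,"blue",(168,250)))
cv2.imwrite("pics/end.png",np.hstack([cv2.resize(S[120:270,220:400],(480,400)),cv2.resize(T[150:300,290:410],(320,400))]))
```

```text
11.7667 [ 0.4778216  -0.18022441  0.21993459]
[333.3823715  175.70878742 358.48512803 208.25491961]
blue [154.5 238.5 180.5 262.5]
```

View pics/end.png

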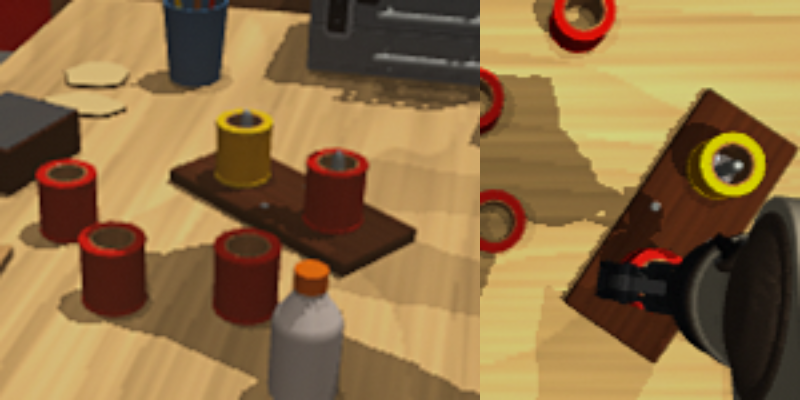

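The red spool stands flat on the base at crop (336,190) with the spindle tip showing in its hole. Yellow, blue and the other reds haven't moved, and the gripper is clear.

```bash
python3 -c "
from cell import manip;print(manip.sign_off())"
```

```text
the job is handed in; nothing more can be done
None
```

The red spool farthest to the robot's left is now on the bare spindle, standing flat on the stand's base, and I've handed the job in. I lowered it until it touched the base (about 7 N, height no longer changing) before letting go. I then drew the gripper about 160 mm clear, finishing at 11.8 s.

- **Red spool:** the last side picture shows it upright on the base with the spindle tip in its hole, about where I predicted it.
- **Blue spool:** its outline in the top view is the same as at the start, pixel for pixel.
- **Yellow spool:** it looks unmoved in the last picture; I judged that by eye rather than measuring it.
- **Failures along the way:** my first move call was refused because each row needed all four values. My first red-spool fit was off because the spools overlap in the side view, so I refitted from the top view. No check of the finished job failed.

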